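Unscrew the leaning sample jar and park its cap in the tray

TASK

Open the jar that leans in its cradle: unscrew its black cap turn by turn until the thread lets go, keep hold of it as it comes free, and set it down gently in the steel tray, open side down, flat on the tray's floor. Do not pull the cap off by force, do not drop it or let it touch the bench, and leave the other things on the bench where they are.

Things in the scene. Friction and masses are not known exactly. Their poses are not given: they have to be found in the camera images.
- jar: Amber jar, 66 mm diameter, clamped in a grey cradle on a dark foot; all one fixed body. Origin on the bench under the cap, z up. The jar's axis leans 18 deg from vertical to the body's -x (robot side): out of the mouth is (-0.309, 0, 0.951) in body axes. Neck 36 mm diameter, right-hand outside thread ending 6 mm below the mouth; the shoulder begins 44 mm below the mouth, full width at 61 mm.
- jar_mouth (a point): Centre of the rim of the jar's neck, on the jar's axis (body axes of jar). With the cap screwed home it lies inside the cap, 27 mm above the cap's underside, 5 mm below its top.
- cap: Ribbed black screw cap, 52 mm diameter, 32 mm high, 30 to 65 g, screwed home on the jar. Origin: centre of its open underside; z out through its closed top. Turned counter-clockwise seen from its top it rises 13 mm a turn, is free after about 380 deg, then needs about 15 mm more along the axis to clear the neck. Play about 1 mm each way. Let go before it is free, it stays put.
- tray: Shallow square steel tray fixed to the bench, 150 x 150 mm outside, walls 4 mm thick and 14 mm high, floor 4 mm thick. Origin at the centre of its underside, on the bench; z up, sides along its x and y.
- vial: Bystander: small glass vial with black cap, 26 mm diameter, 55 mm high, standing; origin under its centre.
- spatula: Bystander: steel lab spatula, 180 mm long, 12 mm wide, 6 mm thick, lying on the bench; origin at the centre of its underside.
- washbottle: Bystander: white wash bottle, 60 mm diameter, 160 mm high, standing; origin under its centre.
- beaker: Bystander: glass beaker, 66 mm diameter, 85 mm high, standing; origin under its centre.
Not all that is in view belongs to the job. What is shaped like the cap but green or pink is not meant. Of the things shaped like the tray, the steel one is meant.

How it is judged:
By the outcome, as a careful person would: the job done as asked, in the order asked, and still so for the second after the job is handed in, with the robot touching nothing.
It also fails if it takes over 67 s, if anything falls off the work surface, if the arm or the gripper's body presses on something with over 40 N, if the wrist force passes 120 N, or if a joint passes its speed limit or range.

ROBOT

A 6-joint arm with a two-finger parallel gripper is mounted at the origin on the work surface. World frame = base frame: x ahead of the robot, y to its left, z up, the work surface at z = 0. Lengths are in m, angles in degrees, forces in N, time in s.
With the tool pointing down it reaches from about 0.25 to 0.725 m from the base axis. Payload 9.7 kg.
Tool frame: the origin (TCP) lies midway between the tips of the shut fingers; the grasp point (between the pads) lies 19 mm behind it; x points along the fingers, y is the direction in which the jaws open and shut, and the axes are right-handed (so a half turn about x gives the same grasp; the last joint's range is limited). The gripper opens to 85 mm and grips with 20 to 120 N. Pads are 22 mm wide; open, the fingers measure 114 mm over their backs; the gripper's body (76 mm by 85 mm) begins 54 mm behind the grasp point. The pads swing forward as they close: fully open they stand 13 mm farther back than shut.
Start: joints at [67.552, 4.979, 10.078, 95.1, 0, 90], TCP at [0.21, 0.508, 0.192] pointing down, gripper open.
Joint ranges: [-179.16, 179.16], [-48.56, 103.87], [-65.8, 70.77], [-126.05, 130.52], [-82.76, 87.17], [-180, 180]. Speed limits (degrees/s): [127.2, 127.2, 147.25, 180, 180, 180].

INTERFACE

Orientations are given as [roll, pitch, yaw] about the fixed x, y, z axes, in that order (R = Rz(yaw) Ry(pitch) Rx(roll)).
In Python, from workcell import bot, cams gives the robot as it stands.
- The arm moves only by the tool apply_moves, never from a script. Its argument "commands" is a list of rows, each a list of 5 numbers: the shift along the tool's x, y, z in m, then the turn about the tool's x in rad, then the opening, from -1 (shut) to 1 (fully open). In form: [[tx, ty, tz, roll, hand], ...]. A call has 1 to 12 rows; each row is the pose to reach, as a shift and turn from the pose measured when the call began, along the tool's axes at that moment; what a row does not reach only later rows make up. A row lasts 1/10 s, in which the tool goes at most 50 mm and 8.59 degrees, less where a joint would pass 70% of its speed; a pose out of reach is approached as far as the arm can. A call with a gripper value outside its range is refused whole. The fingers move at their own pace and stop on an object; "newtons" is the grip in N (left out, the last holds). Time passes only in rows, so rows that repeat a pose let the fingers close. It gives the time, the measured TCP pose, the force and the opening at its end, in the units of the state.
- bot.get_obs(): the state, without advancing time (a new reading comes with each control period).
- cams.camera(name): name is "scene" or "top"; returns a dict with "frame" (400x640x3 uint8, blue, green, red), "depth" (400x640 float32, m along the optical axis (not along the pixel's ray), 0 where there is no reading), "camera_matrix" (3x3 intrinsics, pixels), "D" ([k1, k2, p1, p2, k3] as OpenCV has them; the pictures are not rectified), "R" (3x3) and "t" (3): a world point X has camera coordinates R X + t. Camera axes: x right, y down, z forward; pixel columns grow to the right and rows downward; lengths in m; the calibration is good to about 2 mm. A picture is of the moment at which its call begins.
- bot.job_done(): hands the job in, once; it reports no verdict.
Trained networks look in the newest picture that a camera, given by its name, has taken for a name from the list of things; names that differ only in an ending like _2 or _b are one class to them, and where a whole thing is asked for, a point or a joint stands for the part that bears it (a point fixed in the world has none). Each returns a list of dicts, best first, with "confidence" (0 to 1); they miss things now and then, are a little off and sometimes report something else, mostly with a low value. They report only what shows in the picture. A call takes as long as a camera call. They do not tell look-alikes from the thing itself.
- cams.spot_in(name, camera): "rect" ([left, top, right, bottom] in pixels, round what is visible of it).
The state is a dict: "time": time; "q": joint angles; "qd": joint speeds; "joint_efforts": joint torques, N m; "ee_pos": TCP position; "tcp_rot": TCP orientation; "wrist_force": force on the tool from outside, world axes, zero at the start; "torque": the same for the moment, N m; "opening": finger opening in m.
Only numpy, scipy, OpenCV 4.12 (cv2) and the standard library are available. Lean on these libraries where they do the work, as an engineer would, in place of code of your own. Each camera call takes 0.05 s, during which the arm holds its last target. There are 200 camera calls.

## Working session

There is one attempt and no reset: what is moved stays moved. The work goes in short steps, Python scripts to look and compute and a tool call to move; the robot and the scene stay as the last step left them, time stands still between calls to the robot, and variables do not carry over. Pictures are saved under pics/ and viewed, about 8 in all and at most 12, crops included, and the job is handed in when it is done.

Besides the shell and the picture viewer there is one more tool, called after "Request:" as a command line: name --pt "numbers of a row" for each row, then --argument value for the rest. apply_moves: Moves the arm, as the interface text tells. Its arguments: {"type":"object","properties":{"commands":{"type":"array"},"newtons":{"type":"number"}},"required":["commands"]}

```bash
ls; mkdir -p pics
cat > h.py <<'E'
import numpy as np, cv2
from workcell import bot, cams
def pts(c):
    K=c["camera_matrix"];h,w=c["depth"].shape
    uv=np.stack(np.meshgrid(np.arange(w),np.arange(h)),-1).reshape(-1,1,2).astype(np.float64)
    n=cv2.undistortPoints(uv,np.array(K),np.array(c["D"])).reshape(h,w,2)
    P=np.dstack([n,np.ones((h,w))])*c["depth"][...,None]
    return (P-np.array(c["t"]))@np.array(c["R"])
E
python3 - <<'E'
from h import *
o=bot.get_obs();print({k:np.round(v,3).tolist() for k,v in o.items()})
for n in("scene","top"):
    c=cams.camera(n);cv2.imwrite(f"pics/{n}0.png",c["frame"]);np.savez(f"{n}0.npz",**{k:np.array(v) for k,v in c.items()})
    P=pts(c)
    print(n,"cam pos",-np.array(c["R"]).T@c["t"])
    for t in("jar","cap","tray","vial","spatula","washbottle","beaker"):
        for d in cams.spot_in(t,n)[:4]:
            r=np.array(d["rect"]);u,v=((r[:2]+r[2:])/2).astype(int);print(t,round(d["confidence"],2),r.round().tolist(),P[v,u].round(3))
E
```

```text
pics
{'time': 0.0, 'q': [67.55, 5.01, 10.035, 95.098, 0.001, 89.999], 'qd': [0.018, 0.048, -0.023, 0.053, 0.086, -0.069], 'joint_efforts': [-0.002, -52.04, 46.48, 0.017, -0.0, -0.0], 'ee_pos': [0.21, 0.508, 0.192], 'tcp_rot': [-91.133, 89.926, -113.583], 'wrist_force': [-0.401, 0.811, 0.103], 'torque': [-0.025, -0.02, 0.052], 'opening': 0.085}
scene cam pos [ 0.92311115 -0.21422594  0.90855236]
jar 0.79 [354.0, 196.0, 421.0, 257.0] [0.672 0.129 0.067]
cap 0.92 [376.0, 175.0, 398.0, 202.0] [0.627 0.141 0.174]
cap 0.53 [350.0, 165.0, 372.0, 188.0] [0.501 0.171 0.03 ]
tray 0.9 [172.0, 184.0, 232.0, 251.0] [ 0.379 -0.258  0.005]
tray 0.84 [222.0, 236.0, 300.0, 316.0] [ 0.603 -0.193  0.006]
tray 0.72 [150.0, 311.0, 240.0, 400.0] [ 0.695 -0.401  0.005]
spatula 0.6 [136.0, 264.0, 173.0, 299.0] [ 0.49  -0.422  0.017]
washbottle 0.61 [422.0, 122.0, 453.0, 170.0] [0.558 0.366 0.105]
beaker 0.72 [134.0, 263.0, 174.0, 299.0] [ 0.489 -0.424  0.016]
top cam pos [ 0.4211175  -0.00327506  1.38702956]
jar 0.8 [252.0, 147.0, 287.0, 204.0] [0.615 0.137 0.168]
cap 0.79 [256.0, 166.0, 275.0, 181.0] [0.621 0.148 0.171]
cap 0.76 [221.0, 179.0, 240.0, 194.0] [0.604 0.274 0.032]
cap 0.48 [252.0, 213.0, 269.0, 227.0] [0.497 0.18  0.035]
tray 0.92 [352.0, 162.0, 403.0, 213.0] [ 0.599 -0.187  0.003]
tray 0.89 [421.0, 131.0, 474.0, 182.0] [ 0.697 -0.415  0.004]
tray 0.67 [377.0, 228.0, 430.0, 285.0] [ 0.381 -0.264  0.002]
vial 0.58 [324.0, 229.0, 332.0, 237.0] [ 0.457 -0.026  0.055]
spatula 0.66 [311.0, 148.0, 319.0, 207.0] [0.633 0.009 0.009]
washbottle 0.59 [177.0, 191.0, 207.0, 213.0] [0.547 0.368 0.115]
beaker 0.72 [440.0, 204.0, 466.0, 224.0] [ 0.51  -0.426  0.005]
```

Run:
```python
import cv2,numpy as np
s=cv2.imread("pics/scene0.png")[110:400,120:480];cv2.imwrite("pics/s1.png",cv2.resize(s,None,fx=2.05,fy=2.05,interpolation=3))
s=cv2.imread("pics/top0.png")[110:300,160:500];cv2.imwrite("pics/t1.png",cv2.resize(s,None,fx=2.3,fy=2.3,interpolation=3))
```

```text
(no output)
```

View pics/s1.png

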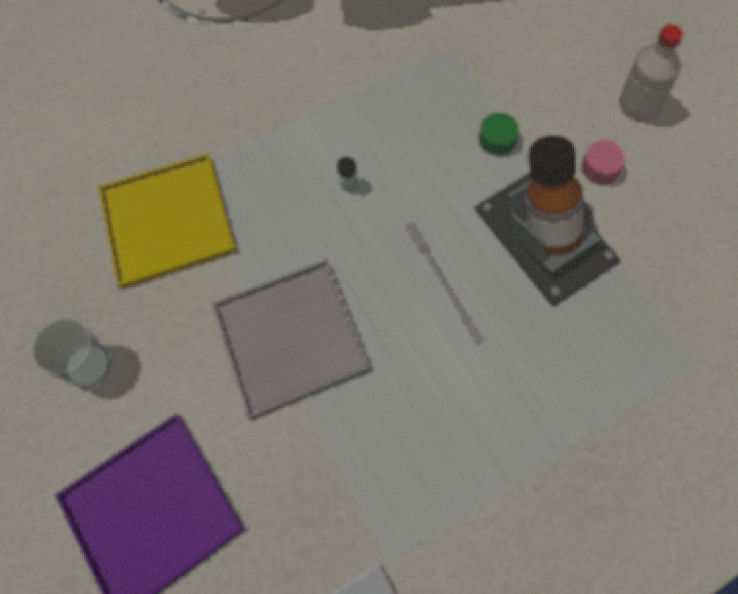

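View pics/t1.png

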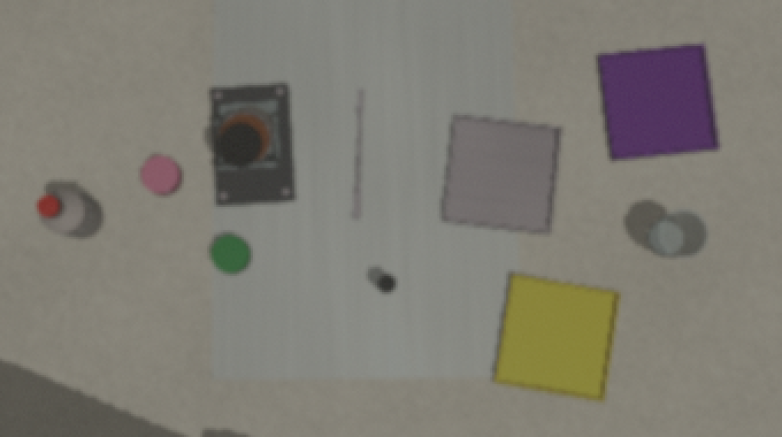

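Scene crop: the black cap is at full-image (389,188), with the green cap (363,175) and pink cap (414,188) as look-alikes. The steel grey tray is at (263,276), with the yellow tray (202,218) and purple tray (195,355) as look-alikes. The black cap on the amber jar and the steel tray fit the description. The top view agrees: cap (264,173), tray (377,187).

Next I'll fit the poses and check the cap in an enlarged crop.

```bash
cat > m.py <<'E'
from h import *
import sys
for n in("scene","top"):
    c=dict(np.load(f"{n}0.npz"));P=pts(c);f=c["frame"].astype(int)
    g=f.max(2);sat=f.max(2)-f.min(2)
    X,Y,Z=P[...,0],P[...,1],P[...,2]
    m=(abs(X-.62)<.08)&(abs(Y-.145)<.08)&(Z>.12)&(g<70)&(sat<25)
    print(n,"cap pts",m.sum(),P[m].min(0).round(3),P[m].max(0).round(3))
    q=P[m];
    # top disc: points near a plane of tilt 18deg, RANSAC-like by iterating
    a=np.array([-.309,0,.951])
    for k in range(8):
        s=q@a; t=np.percentile(s,97)
        w=q[s>t-.006-.004*(k<3)]
        cc=w.mean(0);v=np.linalg.svd(w-cc)[2][2];v*=np.sign(v[2])
        if n=="top": a=a
    print("disc mean",cc.round(4),"normal",v.round(3),"n",len(w))
    # foot (dark, low)
    m=(abs(X-.65)<.13)&(abs(Y-.14)<.1)&(Z>.004)&(Z<.03)&(g<95)&(sat<25)
    mm=cv2.morphologyEx(m.astype(np.uint8),cv2.MORPH_OPEN,np.ones((3,3)))>0
    r=cv2.minAreaRect((P[mm][:,:2]*1000).astype(np.float32));print("foot",mm.sum(),r)
    # tray
    m=(abs(X-.6)<.11)&(abs(Y+.19)<.11)&(Z>-.01)&(Z<.03)
    lo,hi=np.percentile(Z[m],[5,95]);print("tray z",lo,hi)
    m&=(Z>.009)
    mm=cv2.morphologyEx(m.astype(np.uint8),cv2.MORPH_OPEN,np.ones((2,2)))>0
    if mm.sum()>5: print("tray rim",mm.sum(),cv2.minAreaRect((P[mm][:,:2]*1000).astype(np.float32)))
E
python3 m.py; python3 -c "
import cv2
a=cv2.imread('pics/top0.png')[140:210,235:300];b=cv2.imread('pics/scene0.png')[165:265,345:438]
cv2.imwrite('pics/c2.png',cv2.hconcat([cv2.resize(a,(390,420),interpolation=2),cv2.resize(b,(390,420),interpolation=2)]))"
```

```text
scene cap pts 453 [0.595 0.126 0.14 ] [0.651 0.176 0.18 ]
disc mean [0.62   0.1509 0.1714] normal [-0.295 -0.027  0.955] n 286
foot 1069 ((647.9339599609375, 152.70570373535156), (164.8263702392578, 108.97090911865234), 3.6413650512695312)
tray z -0.00118010024928522 0.01183432079287659
tray rim 424 ((725.1159057617188, -204.73336791992188), (151.1113739013672, 395.0917053222656), 82.51876068115234)
top cap pts 287 [0.596 0.128 0.121] [0.658 0.176 0.182]
disc mean [0.6182 0.1527 0.1714] normal [-0.311 -0.017  0.95 ] n 205
foot 896 ((649.2208251953125, 153.6364288330078), (164.54290771484375, 106.2711181640625), 3.034437417984009)
tray z -0.003237297843494533 0.01118458354549126
tray rim 142 ((601.1301879882812, -192.93475341796875), (153.29457092285156, 151.2337646484375), 82.58236694335938)
```

View pics/c2.png

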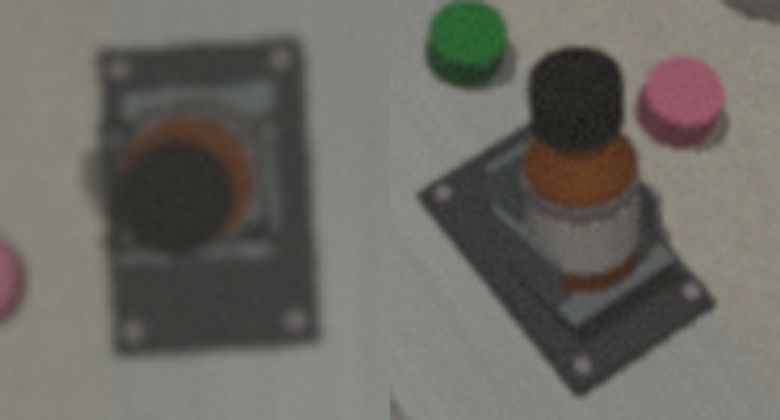

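Confirmed: the left half of the crop shows the black cap on the amber jar at about (175,195), and the right half shows it at about (577,95). The green and pink caps lie separately. The moves offer only roll about the tool's x axis, so I'll check how the axes map.

```bash
cat >> h.py <<'E'
from scipy.spatial.transform import Rotation as Ro
def pose():
    o=bot.get_obs(); return o,np.array(o["ee_pos"]),Ro.from_euler("xyz",o["tcp_rot"],degrees=True).as_matrix()
def shift(tgt,ydir=None):
    """tool-axis shift to a world TCP target, roll (rad) to bring jaw axis to ydir (mod pi)"""
    o,p,R=pose(); s=R.T@(np.array(tgt)-p); r=None
    if ydir is not None:
        d=R.T@np.array(ydir,float); r=np.arctan2(d[2],d[1]); r=(r+np.pi/2)%np.pi-np.pi/2
    print("t",o["time"],"p",p.round(4),"q",np.round(o["q"],1),"\nR",R.round(3).tolist(),"\nshift",s.round(4),"roll",r,"F",np.round(o["wrist_force"],1),"T",np.round(o["torque"],2),"open",round(o["opening"],4))
    return s,r
E
python3 -c "
from h import *
shift([.70,.04,.32],[0,1,0])"
```

```text
t 0.8 p [0.21   0.5083 0.1925] q [67.6  5.  10.1 95.1  0.  90. ] 
R [[-0.0, 0.382, 0.924], [0.0, 0.924, -0.382], [-1.0, 0.0, -0.0]] 
shift [-0.1275 -0.2457  0.6317] roll -0.3918273270353194 F [-0.4 -1.2 -0.4] T [-0.04  0.    0.01] open 0.0857
```

Request:
apply_moves --pt "-0.05 -0.005 0.012 0 1" --pt "-0.1 -0.02 0.05 -0.1 1" --pt "-0.13 -0.04 0.09 -0.2 1" --pt "-0.13 -0.06 0.135 -0.3 1" --pt "-0.13 -0.075 0.18 -0.39 1" --pt "-0.13 -0.09 0.225 -0.39 1" --pt "-0.13 -0.11 0.27 -0.39 1" --pt "-0.13 -0.13 0.315 -0.39 1" --pt "-0.13 -0.145 0.36 -0.39 1" --pt "-0.13 -0.16 0.405 -0.39 1" --pt "-0.13 -0.18 0.45 -0.39 1" --pt "-0.13 -0.195 0.495 -0.39 1"

```text
time: 2.0
ee_pos: [0.594, 0.1372, 0.3229]
tcp_rot: [16.2, 90.0, 16.1]
wrist_force: [0.2, 0.8, -0.3]
opening: 0.0855
```

```bash
python3 -c "
from h import *
shift([.70,.04,.32],[0,1,0])"
```

```text
t 2.0 p [0.594  0.1372 0.3229] q [ 13.   20.4  43.6 113.1   0.   13.1] 
R [[0.001, 0.002, 1.0], [0.0, 1.0, -0.002], [-1.0, 0.0, 0.001]] 
shift [ 0.0029 -0.097   0.1062] roll -0.0020071441956615033 F [ 0.2  0.8 -0.3] T [ 0.06 -0.01 -0.04] open 0.0855
```

Request:
apply_moves --pt "0 -0.03 0.04 0 1" --pt "0 -0.065 0.08 0 1" --pt "0 -0.097 0.12 0 1" --pt "0 -0.097 0.17 0 1" --pt "0 -0.097 0.22 0 1"

```text
time: 2.5
ee_pos: [0.7391, 0.0365, 0.2794]
tcp_rot: [3.2, 88.0, 2.9]
wrist_force: [-0.4, 0.3, 1.1]
opening: 0.0855
```

```bash
python3 -c "
from h import *
shift([.70,.04,.32],[0,1,0])"
```

```text
t 2.5 p [0.7391 0.0365 0.2794] q [  2.8  42.4  70.6 116.2   0.    3.1] 
R [[0.035, 0.004, 0.999], [0.002, 1.0, -0.004], [-0.999, 0.002, 0.035]] 
shift [-0.042   0.0034 -0.0376] roll -0.004466610059746801 F [-0.4  0.3  1.1] T [ 0.    0.04 -0.02] open 0.0855
```

Request:
apply_moves --pt "-0.05 0 0.05 0 1" --pt "-0.1 0 0.1 0 1" --pt "-0.15 0 0.15 0 1" --pt "-0.15 0 0.15 0 1"

```text
time: 2.9
ee_pos: [0.7443, 0.0323, 0.3037]
tcp_rot: [2.9, 85.0, 2.7]
wrist_force: [-1.1, -0.4, 0.3]
opening: 0.0853
```

```bash
python3 -c "
from h import *
shift([.70,.04,.32],[0,1,0])"
```

```text
t 2.9 p [0.7443 0.0323 0.3037] q [  2.5  40.7  70.8 115.1   0.    2.7] 
R [[0.086, 0.004, 0.996], [0.004, 1.0, -0.004], [-0.996, 0.004, 0.086]] 
shift [-0.0201  0.0076 -0.0428] roll -0.004114190055759526 F [-1.1 -0.4  0.3] T [-0.07  0.09 -0.02] open 0.0853
```

Request:
apply_moves --pt "-0.2 0.01 0.2 0 1" --pt "-0.3 0.015 0.3 0 1" --pt "-0.3 0.015 0.3 0 1" --pt "-0.3 0.015 0.3 0 1"

```text
time: 3.3
ee_pos: [0.7468, 0.0327, 0.3293]
tcp_rot: [2.9, 82.2, 2.6]
wrist_force: [-0.1, 0.5, 0.4]
opening: 0.0853
```

```bash
python3 -c "
from h import *
shift([.70,.04,.32],[0,1,0])"
```

```text
t 3.3 p [0.7468 0.0327 0.3293] q [  2.5  38.8  70.7 114.2   0.    2.7] 
R [[0.136, 0.003, 0.991], [0.006, 1.0, -0.004], [-0.991, 0.007, 0.136]] 
shift [ 0.0029  0.0071 -0.0477] roll -0.004192934990583819 F [-0.1  0.5  0.4] T [ 0.01  0.09 -0.03] open 0.0853
```

Request:
apply_moves --pt "-0.3 0.02 0.1 0 1" --pt "-0.3 0.02 0.1 0 1" --pt "-0.3 0.02 0.1 0 1"

```text
time: 3.6
ee_pos: [0.707, 0.037, 0.3913]
tcp_rot: [2.9, 79.7, 2.7]
wrist_force: [0.4, -0.5, 0.2]
opening: 0.0856
```

Request:
apply_moves --pt "-0.3 0.03 0.3 0 1" --pt "-0.3 0.03 0.3 0 1"

```text
time: 3.8
ee_pos: [0.7135, 0.0402, 0.4097]
tcp_rot: [3.0, 76.9, 2.8]
wrist_force: [1.0, -0.1, 0.7]
opening: 0.0852
```

```bash
python3 -c "
from h import *
shift([.70,.04,.32],[0,1,0])"
```

```text
t 3.8 p [0.7135 0.0402 0.4097] q [ 3.300e+00  3.230e+01  7.070e+01  1.153e+02 -1.000e-01  3.500e+00] 
R [[0.226, 0.002, 0.974], [0.011, 1.0, -0.005], [-0.974, 0.012, 0.226]] 
shift [ 0.0843 -0.0013 -0.0335] roll -0.00480386295472357 F [ 1.  -0.1  0.7] T [-0.02  0.24  0.  ] open 0.0852
```

Tilt is 13.1° now and works as hoped; I need about 5° more.

Request:
apply_moves --pt "-0.2 0.05 0.3 0 1" --pt "-0.2 0.05 0.3 0 1"

```text
time: 4.0
ee_pos: [0.7312, 0.0491, 0.4182]
tcp_rot: [3.2, 74.2, 3.0]
wrist_force: [-0.9, -0.4, -0.6]
opening: 0.0853
```

Request:
apply_moves --pt "-0.2 0.05 0.3 0 1" --pt "-0.2 0.05 0.3 0 1"

```text
time: 4.2
ee_pos: [0.7459, 0.0575, 0.4304]
tcp_rot: [3.4, 71.4, 3.2]
wrist_force: [0.2, 0.0, -0.7]
opening: 0.0853
```

```bash
python3 -c "
from h import *
shift([.70,.04,.32],[0,1,0])"
```

```text
t 4.2 p [0.7459 0.0575 0.4304] q [  4.6  31.5  70.7 110.6  -0.4   4.7] 
R [[0.319, 0.0, 0.948], [0.018, 1.0, -0.006], [-0.948, 0.019, 0.318]] 
shift [ 0.0897 -0.0196 -0.0786] roll -0.006196789637012978 F [ 0.2  0.  -0.7] T [0.04 0.26 0.02] open 0.0853
```

```bash
cat >> h.py <<'E'
T=np.array([.6195,.152,.1715]);A=np.array([-.3085,-.018,.951])
E
python3 -c "
from h import *
shift(T+.08*A,[0,1,0])"
```

```text
t 4.2 p [0.7459 0.0575 0.4304] q [  4.6  31.5  70.7 110.6  -0.4   4.7] 
R [[0.319, 0.0, 0.948], [0.018, 1.0, -0.006], [-0.948, 0.019, 0.318]] 
shift [ 0.1268  0.0895 -0.202 ] roll -0.006196789637012978 F [ 0.2  0.  -0.7] T [0.04 0.26 0.02] open 0.0853
```

Request:
apply_moves --pt "0.02 0.015 -0.04 0 1" --pt "0.04 0.03 -0.08 0 1" --pt "0.06 0.045 -0.12 0 1" --pt "0.08 0.06 -0.16 0 1" --pt "0.1 0.08 -0.19 0 1" --pt "0.127 0.09 -0.202 0 1" --pt "0.127 0.09 -0.202 0 1"

```text
time: 4.9
ee_pos: [0.5933, 0.1517, 0.2455]
tcp_rot: [3.4, 71.4, 3.3]
wrist_force: [0.3, 0.1, 1.2]
opening: 0.0855
```

```bash
python3 -c "
from h import *
shift(T-.033*A,[0,1,0])
for n in ['scene','top']:
    c=cams.camera(n);cv2.imwrite(f'pics/{n}3.png',c['frame'])
a=cv2.imread('pics/top3.png')[120:240,200:330];b=cv2.imread('pics/scene3.png')[110:260,310:470]
cv2.imwrite('pics/c3.png',cv2.hconcat([cv2.resize(a,(390,370),interpolation=2),cv2.resize(b,(390,370),interpolation=2)]))"
```

```text
t 4.9 p [0.5933 0.1517 0.2455] q [16.6 -5.7  2.7 80.2 -4.2 16.1] 
R [[0.319, 0.0, 0.948], [0.018, 1.0, -0.006], [-0.948, 0.019, 0.319]] 
shift [ 0.1115 -0.0011  0.0009] roll -0.0061602780156455594 F [0.3 0.1 1.2] T [-0.02  0.21  0.01] open 0.0855
```

View pics/c3.png

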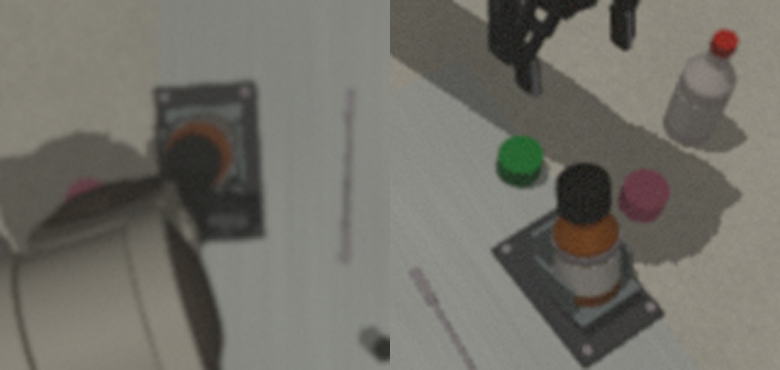

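The view shows the open fingers above the cap, with tips at about scene full-image (367,147) and (406,127). The cap is unobstructed at (390,187). I'll check this against the projected TCP.

```bash
python3 -c "
from h import *
c=dict(np.load('scene0.npz'));o,p,R=pose()
for X in (p,p-.013*R[:,0],p-.013*R[:,0]+.0425*R[:,1],p-.013*R[:,0]-.0425*R[:,1],T,T-.033*A):
    print(cv2.projectPoints(X.reshape(1,3),cv2.Rodrigues(c['R'])[0],c['t'],c['camera_matrix'],c['D'])[0].ravel())"
```

```text
[385.93000688 157.75217469]
[385.65634788 153.12110356]
[401.64137723 144.81474533]
[369.24047052 161.65258791]
[389.03146256 184.06827935]
[389.60620858 194.08720953]
```

```bash
python3 -c "
from h import *
o,p,R=pose()
c=cams.camera('scene');P=(pts(c)-p)@R
m=(abs(P[...,0])<.12)&(abs(P[...,1])<.07)&(abs(P[...,2])<.05)&(c['depth']>0)
m&=pts(c)[...,2]>.186
q=P[m]
for s in (-1,1):
    w=q[q[:,1]*s>.0];w=w[np.argsort(-w[:,0])][:400:14];print((w*1000).round().astype(int).tolist())
i=cv2.resize(c['frame'][90:210,330:450],(600,600),interpolation=2);cv2.imwrite('pics/f4.png',cv2.convertScaleAbs(i,alpha=1.8))"
```

```text
[[-54, -50, 5], [-62, -46, 11], [-65, -50, 6], [-69, -50, 8], [-72, -56, -5], [-75, -45, 11], [-79, -48, 13], [-82, -45, 12], [-86, -51, 7], [-90, -53, 7], [-96, -56, 6], [-99, -46, 13], [-101, -47, 11], [-103, -43, -8], [-104, -65, 13], [-105, -53, 4], [-107, -67, 11], [-109, -47, 8], [-110, -68, 12], [-111, -65, 12], [-113, -64, 13], [-114, -40, 15], [-115, -37, 15], [-116, -29, -10], [-117, -43, 1], [-118, -27, 17], [-118, -66, 12], [-119, -40, 7], [-119, -59, 12]]
[[-52, 45, 6], [-58, 45, 12], [-61, 48, 12], [-65, 55, 6], [-68, 44, 11], [-71, 48, 12], [-75, 55, 7], [-78, 45, -6], [-81, 43, 12], [-85, 43, -4], [-88, 43, -3], [-90, 45, 3], [-94, 48, 12], [-98, 44, -8], [-100, 68, 12], [-102, 50, 13], [-105, 56, -1], [-106, 57, 4], [-107, 70, 13], [-108, 65, 0], [-110, 63, 6], [-111, 65, 13], [-114, 16, 9], [-116, 35, 17], [-117, 68, 12], [-119, 63, 12]]
```

View pics/f4.png

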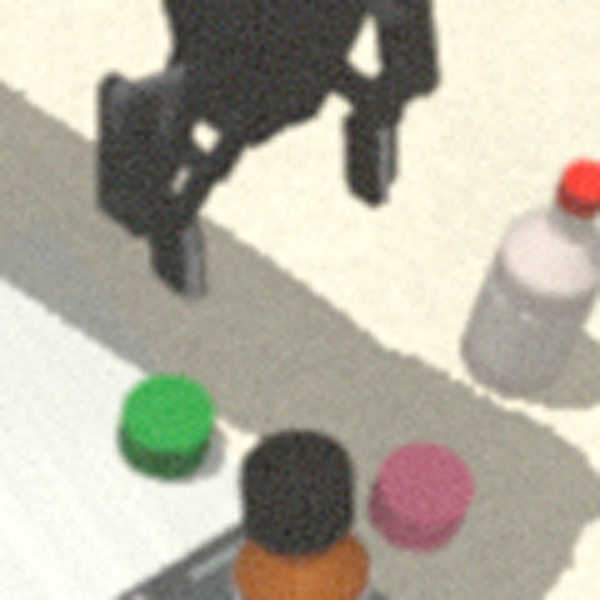

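The fingertips show about 39 mm further back than the reported TCP suggests. Going down to the nominal grasp depth with open jaws is safe under either reading, so I'll do that and measure again.

Request:
apply_moves --pt "0.04 -0.001 0.001 0 1" --pt "0.075 -0.001 0.001 0 1" --pt "0.095 -0.001 0.001 0 1" --pt "0.11 -0.001 0.001 0 1" --pt "0.11 -0.001 0.001 0 1"

```text
time: 5.55
ee_pos: [0.6289, 0.152, 0.1392]
tcp_rot: [3.1, 71.7, 3.0]
wrist_force: [-0.6, -0.6, -0.1]
opening: 0.0857
```

```bash
cat >> h.py <<'E'
def fing():
    o,p,R=pose();c=cams.camera('scene');W=pts(c);P=(W-p)@R
    f=c['frame'].astype(int)
    m=(abs(P[...,0])<.12)&(abs(P[...,1])<.07)&(abs(P[...,2])<.05)&(c['depth']>0)&(W[...,2]>.1)
    for s in (-1,1):
        w=P[m&(P[...,1]*s>.033)];w=w[np.argsort(-w[:,0])]
        print("finger",s,(w[:300:20]*1000).round().astype(int).tolist())
        w=w[w[:,0]<w[:,0].max()];print(" |y| range",np.percentile(w[:,1],[2,98]))
    w=P[m&(abs(P[...,1])<.03)&(P[...,0]>-.06)]
    print("cap region x,y,z pct",np.percentile(w,[2,50,98],axis=0).round(4).tolist(),len(w))
    return c
E
python3 -c "
from h import *
shift(T-.033*A,[0,1,0])
c=fing()
i=cv2.resize(c['frame'][110:230,330:450],(600,600),interpolation=2);cv2.imwrite('pics/f5.png',cv2.convertScaleAbs(i,alpha=1.8))"
```

```text
t 5.55 p [0.6289 0.152  0.1392] q [15.5 -2.3 -5.8 68.6 -3.9 15. ] 
R [[0.313, -0.001, 0.95], [0.017, 1.0, -0.004], [-0.95, 0.017, 0.313]] 
shift [-0.0006  0.0006  0.001 ] roll -0.004430510834416479 F [-0.6 -0.6 -0.1] T [0.03 0.31 0.02] open 0.0857
finger -1 [[41, -34, 2], [-64, -46, 12], [-70, -52, 6], [-77, -57, 7], [-83, -44, 11], [-93, -49, 12], [-100, -40, -8], [-103, -52, 11], [-105, -55, 7], [-108, -69, 11], [-111, -42, -7], [-114, -67, -7], [-116, -62, 13], [-118, -41, 1]]
 |y| range [-0.0694573  -0.03381924]
finger 1 [[39, 35, 5], [-61, 44, -3], [-66, 50, 10], [-73, 56, 7], [-78, 43, -9], [-84, 44, 5], [-90, 44, 1], [-98, 50, 14], [-103, 65, 13], [-105, 67, 14], [-107, 61, 1], [-109, 65, 0], [-114, 64, -6]]
 |y| range [0.03845303 0.06833181]
cap region x,y,z pct [[-0.0352, -0.028, -0.0222], [-0.0078, -0.007, 0.0136], [0.0451, 0.0242, 0.0313]] 919
```

View pics/f5.png

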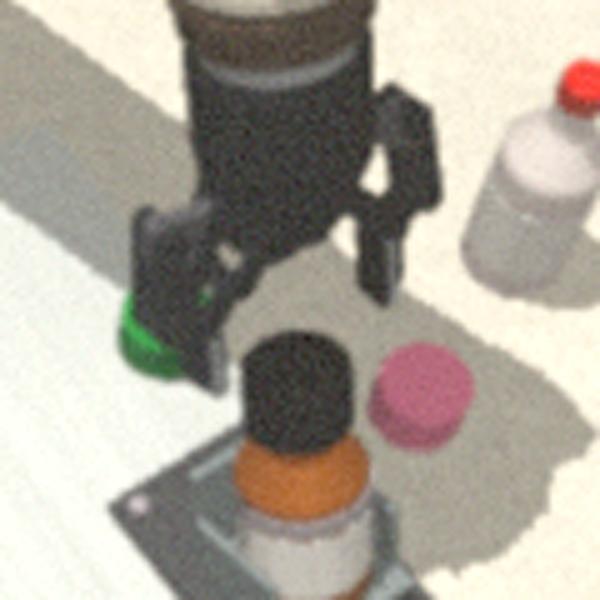

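The picture shows the finger tips still about 20–25 mm above the cap top: tips near full-image (373,187) and (406,170), cap top (389,180). So the reported TCP really is about 40 mm ahead of the real tips. I'll go 38 mm further and close gently.

Request:
apply_moves --pt "0.015 0.0 0.0 0 1" --pt "0.03 0.0 0.0 0 1" --pt "0.038 0.0 0.0 0 1" --pt "0.038 0.0 0.0 0 1"

```text
time: 6.0
ee_pos: [0.6403, 0.1526, 0.1025]
tcp_rot: [3.1, 71.8, 3.0]
wrist_force: [-1.1, -1.1, -0.4]
opening: 0.0856
```

```bash
python3 -c "
from h import *
shift(T-.071*A,[0,1,0])
c=fing()
i=cv2.resize(c['frame'][130:230,340:440],(600,600),interpolation=2);cv2.imwrite('pics/f6.png',cv2.convertScaleAbs(i,alpha=1.8))"
```

```text
t 6.0 p [0.6403 0.1526 0.1025] q [15.3 -0.6 -8.1 64.6 -3.8 14.8] 
R [[0.312, -0.001, 0.95], [0.016, 1.0, -0.004], [-0.95, 0.017, 0.312]] 
shift [-0.001   0.0007  0.0015] roll -0.004266163517358201 F [-1.1 -1.1 -0.4] T [-0.    0.27  0.02] open 0.0856
finger -1 [[0, -33, -2], [-64, -56, -5], [-71, -46, 12], [-78, -56, -4], [-86, -46, 11], [-98, -43, -8], [-102, -54, 8], [-104, -67, 13], [-107, -43, 12], [-111, -63, 12], [-114, -40, 16], [-117, -41, -5], [-119, -40, -6]]
 |y| range [-0.06923855 -0.03437623]
finger 1 [[2, 36, 5], [-62, 52, 9], [-69, 44, -11], [-76, 44, 8], [-82, 42, 7], [-88, 48, 11], [-97, 59, 7], [-103, 39, 12], [-105, 67, 12], [-107, 63, 3], [-110, 44, 13], [-115, 61, 8]]
 |y| range [0.03855139 0.06812153]
cap region x,y,z pct [[-0.0585, -0.0287, -0.0159], [-0.0144, -0.0112, 0.0185], [0.0079, 0.0245, 0.0325]] 557
```

View pics/f6.png

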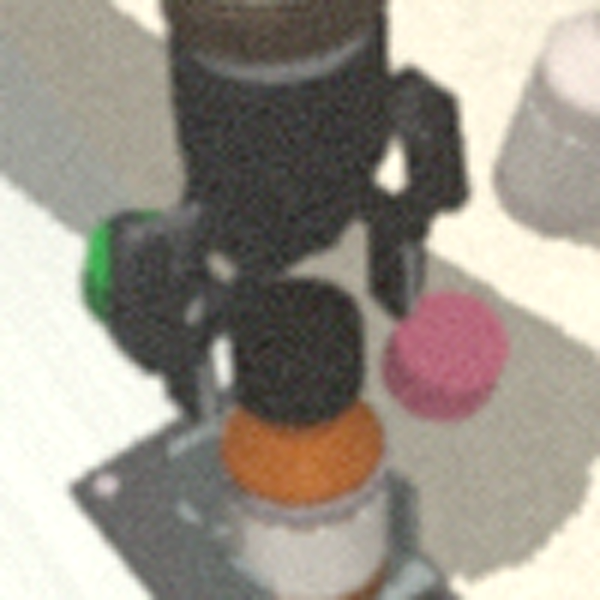

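Fingers straddle the cap: left tip (200,410) and right tip (405,310) in the panel, with their middle about at the cap centre (298,350). I'll close softly as a centring check.

Request:
apply_moves --pt "0 0 0.001 0 -0.2" --pt "0 0 0.001 0 -0.4" --pt "0 0 0.001 0 -1" --pt "0 0 0.001 0 -1" --pt "0 0 0.001 0 -1" --pt "0 0 0.001 0 -1" --newtons 20

```text
time: 6.65
ee_pos: [0.6418, 0.153, 0.1048]
tcp_rot: [3.3, 71.7, 3.2]
wrist_force: [-2.4, 1.8, 5.4]
opening: 0.0518
```

```bash
python3 -c "
from h import *
shift(T-.071*A,[0,1,0])"
```

```text
t 6.65 p [0.6418 0.153  0.1048] q [15.3 -0.5 -7.9 64.7 -3.8 14.8] 
R [[0.314, -0.001, 0.949], [0.017, 1.0, -0.004], [-0.949, 0.018, 0.314]] 
shift [ 0.0007  0.0002 -0.0006] roll -0.004254227734854066 F [-2.4  1.8  5.4] T [0.43 0.45 0.14] open 0.0518
```

Request:
apply_moves --pt "0 0 0 0 1" --pt "0 0 0 0 1" --pt "0 0 0 0.14 1" --pt "0 0 0 0.28 1" --pt "0 0 0 0.42 1" --pt "0 0 0 0.56 1" --pt "0 0 0 0.7 1" --pt "0 0 0 0.84 1" --pt "0 0 0 0.98 1" --pt "0 0 0 1.12 1" --pt "0 0 0 1.26 1" --pt "0 0 0 1.4 1"

```text
time: 7.85
ee_pos: [0.6415, 0.1528, 0.1042]
tcp_rot: [83.7, 71.7, 3.1]
wrist_force: [0.6, 0.1, -0.6]
opening: 0.0855
```

Request:
apply_moves --pt "0 0 0 0.1 1" --pt "0 0 0 0.17 1" --pt "0 0 0 0.17 -0.2" --pt "0 0 0 0.17 -0.4" --pt "0 0 0 0.17 -1" --pt "0 0 0 0.17 -1" --pt "0 0 0 0.17 -1" --newtons 20

```text
time: 8.55
ee_pos: [0.6392, 0.1526, 0.1031]
tcp_rot: [93.3, 72.0, 3.1]
wrist_force: [-13.6, -1.5, 5.9]
opening: 0.0517
```

```bash
python3 -c "
from h import *
shift(T-.071*A,[0,1,0])
o,p,R=pose();print((R.T@o['wrist_force']).round(1))"
```

```text
t 8.55 p [0.6392 0.1526 0.1031] q [ 15.3  -0.5  -8.   64.9  -3.8 104.9] 
R [[0.309, 0.951, -0.001], [0.017, -0.007, -1.0], [-0.951, 0.309, -0.018]] 
shift [-0.0001  0.0024 -0.0007] roll 1.5641084668427663 F [-13.6  -1.5   5.9] T [-0.17  2.71  0.02] open 0.0517
[ -9.9 -11.1   1.4]
```

Request:
apply_moves --pt "0 -0.001 0 0 1" --pt "0 -0.001 0 0 1" --pt "0 -0.001 0 0.14 1" --pt "0 -0.001 0 0.28 1" --pt "0 -0.001 0 0.42 1" --pt "0 -0.001 0 0.56 1" --pt "0 -0.001 0 0.7 1" --pt "0 -0.001 0 0.84 1" --pt "0 -0.001 0 0.98 1" --pt "0 -0.001 0 1.05 1" --pt "0 -0.001 0 1.05 1"

```text
time: 9.65
ee_pos: [0.6385, 0.1526, 0.1029]
tcp_rot: [153.5, 72.0, 3.1]
wrist_force: [-0.1, 0.1, -0.3]
opening: 0.0855
```

Request:
apply_moves --pt "0 0 0 0 -0.2" --pt "0 0 0 0 -0.4" --pt "0 0 0 0 -1" --pt "0 0 0 0 -1" --pt "0 0 0 0 -1" --newtons 60

```text
time: 10.15
ee_pos: [0.6384, 0.1529, 0.1033]
tcp_rot: [153.5, 72.0, 3.2]
wrist_force: [-5.6, 1.2, 5.5]
opening: 0.0509
```

```bash
python3 -c "
from h import *
shift(T-.071*A,[0,1,0])
o,p,R=pose();print((R.T@o['wrist_force']).round(1))"
```

```text
t 10.15 p [0.6384 0.1529 0.1033] q [ 15.3  -0.7  -8.1  64.9  -3.7 165.1] 
R [[0.309, 0.473, -0.825], [0.017, -0.87, -0.492], [-0.951, 0.138, -0.277]] 
shift [ 0.0003  0.0012 -0.0029] roll 0.5144313099930988 F [-5.6  1.2  5.5] T [0.4  0.89 0.15] open 0.0509
[-6.9 -2.9  2.5]
```

Request:
apply_moves --pt "-0.0003 0 0 -0.145 -1" --pt "-0.0006 0 0 -0.29 -1" --pt "-0.0009 0 0 -0.435 -1" --pt "-0.0012 0 0 -0.58 -1" --pt "-0.0015 0 0 -0.725 -1" --pt "-0.0018 0 0 -0.87 -1"

```text
time: 10.75
ee_pos: [0.6378, 0.1527, 0.1045]
tcp_rot: [103.2, 72.0, 3.1]
wrist_force: [-0.2, 0.7, -0.3]
opening: 0.0507
```

```bash
python3 -c "
from h import *
shift(T-.071*A,[0,1,0])
o,p,R=pose();print((R.T@o['wrist_force']).round(1),(R.T@o['torque']).round(2))"
```

```text
t 10.75 p [0.6378 0.1527 0.1045] q [ 15.3  -0.7  -8.   65.   -3.8 114.9] 
R [[0.309, 0.937, -0.165], [0.017, -0.179, -0.984], [-0.951, 0.301, -0.071]] 
shift [ 0.0016  0.0031 -0.0012] roll 1.3906381123795102 F [-0.2  0.7 -0.3] T [0.06 0.29 0.04] open 0.0507
[ 0.3 -0.4 -0.7] [-0.02  0.02 -0.3 ]
```

Request:
apply_moves --pt "-0.0003 0 0 -0.145 -1" --pt "-0.0006 0 0 -0.29 -1" --pt "-0.0009 0 0 -0.435 -1" --pt "-0.0012 0 0 -0.58 -1" --pt "-0.0015 0 0 -0.725 -1" --pt "-0.0018 0 0 -0.87 -1" --pt "-0.0021 0 0 -1.015 -1" --pt "-0.0024 0 0 -1.16 -1" --pt "-0.0027 0 0 -1.305 -1" --pt "-0.003 0 0 -1.45 -1" --pt "-0.0033 0 0 -1.595 -1" --pt "-0.0036 0 0 -1.74 -1"

```text
time: 11.95
ee_pos: [0.637, 0.1528, 0.1078]
tcp_rot: [3.2, 71.9, 3.1]
wrist_force: [0.3, 2.5, -0.3]
opening: 0.0506
```

```bash
python3 -c "
from h import *
shift(T-.071*A,[0,1,0])
o,p,R=pose();print((R.T@o['wrist_force']).round(1),(R.T@o['torque']).round(2))
c=dict(np.load('scene0.npz'))
c=cams.camera('scene');cv2.imwrite('pics/s7.png',c['frame'])"
```

```text
t 11.95 p [0.637  0.1528 0.1078] q [15.3 -0.9 -7.8 65.4 -3.8 14.9] 
R [[0.31, -0.001, 0.951], [0.017, 1.0, -0.005], [-0.951, 0.017, 0.31]] 
shift [0.005  0.0005 0.003 ] roll -0.0046471266945176115 F [ 0.3  2.5 -0.3] T [0.41 0.15 0.08] open 0.0506
[0.4 2.5 0.1] [0.05 0.15 0.41]
```

Request:
apply_moves --pt "-0.0003 0 0 -0.145 -1" --pt "-0.0006 0 0 -0.29 -1" --pt "-0.0009 0 0 -0.435 -1" --pt "-0.0012 0 0 -0.58 -1" --pt "-0.0015 0 0 -0.725 -1" --pt "-0.0018 0 0 -0.87 -1" --pt "-0.0021 0 0 -1.015 -1" --pt "-0.0024 0 0 -1.16 -1" --pt "-0.0027 0 0 -1.305 -1" --pt "-0.003 0 0 -1.45 -1" --pt "-0.0033 0 0 -1.595 -1" --pt "-0.0036 0 0 -1.74 -1"

```text
time: 13.2
ee_pos: [0.636, 0.1532, 0.1112]
tcp_rot: [-97.0, 71.9, 3.3]
wrist_force: [-0.5, 3.3, 1.1]
opening: 0.0507
```

Request:
apply_moves --pt "-0.0003 0 0 -0.145 -1" --pt "-0.0006 0 0 -0.29 -1" --pt "-0.0009 0 0 -0.435 -1" --pt "-0.0012 0 0 -0.58 -1" --pt "-0.0015 0 0 -0.725 -1" --pt "-0.0018 0 0 -0.87 -1" --pt "-0.0021 0 0 -1.015 -1" --pt "-0.0024 0 0 -1.16 -1"

```text
time: 14.0
ee_pos: [0.6353, 0.1534, 0.1134]
tcp_rot: [-163.6, 71.9, 3.3]
wrist_force: [-0.6, 1.4, 2.0]
opening: 0.0506
```

```bash
python3 -c "
from h import *
shift(T-.071*A,[0,1,0])
o,p,R=pose();print((R.T@o['wrist_force']).round(1),(R.T@o['torque']).round(2))"
```

```text
t 14.0 p [0.6353 0.1534 0.1134] q [  15.4   -1.2   -7.5   66.    -3.7 -152.1] 
R [[0.31, -0.212, -0.927], [0.018, -0.973, 0.229], [-0.951, -0.088, -0.297]] 
shift [ 0.0109 -0.0004 -0.0029] roll -0.230963084884392 F [-0.6  1.4  2. ] T [0.27 0.41 0.04] open 0.0506
[-2.1 -1.4  0.3] [ 0.05 -0.46 -0.17]
```

Request:
apply_moves --pt "0 0 0 0 0" --pt "0 0 0 0 0.6" --pt "0 0 0 0 1" --pt "0 0 0 0.14 1" --pt "0 0 0 0.28 1" --pt "0 0 0 0.42 1" --pt "0 0 0 0.56 1" --pt "0 0 0 0.7 1" --pt "0 0 0 0.84 1" --pt "0 0 0 0.98 1" --pt "0 0 0 1.12 1" --pt "0 0 0 1.26 1"

```text
time: 15.2
ee_pos: [0.6353, 0.1532, 0.1133]
tcp_rot: [-90.9, 71.9, 3.3]
wrist_force: [-0.0, -0.3, -0.0]
opening: 0.0852
```

Request:
apply_moves --pt "0 0 0 0.14 1" --pt "0 0 0 0.28 1" --pt "0 0 0 0.42 1" --pt "0 0 0 0.56 1" --pt "0 0 0 0.66 1" --pt "0 0 0 0.66 -0.2" --pt "0 0 0 0.66 -0.4" --pt "0 0 0 0.66 -1" --pt "0 0 0 0.66 -1" --pt "0 0 0 0.66 -1" --newtons 60

```text
time: 16.2
ee_pos: [0.6354, 0.1533, 0.1135]
tcp_rot: [-53.1, 71.9, 3.3]
wrist_force: [-1.4, -0.2, 2.4]
opening: 0.0508
```

```bash
python3 -c "
from h import *
shift(T-.071*A,[0,1,0])
o,p,R=pose();print((R.T@o['wrist_force']).round(1),(R.T@o['torque']).round(2))"
```

```text
t 16.2 p [0.6354 0.1533 0.1135] q [ 15.4  -1.2  -7.5  66.   -3.7 -41.6] 
R [[0.31, -0.794, 0.523], [0.018, 0.555, 0.832], [-0.951, -0.248, 0.186]] 
shift [ 0.0109 -0.0024  0.0014] roll 0.9820639556831292 F [-1.4 -0.2  2.4] T [ 0.03  0.41 -0.01] open 0.0508
[-2.8  0.4 -0.4] [0.03 0.2  0.35]
```

Second stroke: 100° more, for about 416° in total.

Request:
apply_moves --pt "-0.0003 0 0 -0.145 -1" --pt "-0.0006 0 0 -0.29 -1" --pt "-0.0009 0 0 -0.435 -1" --pt "-0.0012 0 0 -0.58 -1" --pt "-0.0015 0 0 -0.725 -1" --pt "-0.0018 0 0 -0.87 -1" --pt "-0.0021 0 0 -1.015 -1" --pt "-0.0024 0 0 -1.16 -1" --pt "-0.0027 0 0 -1.305 -1" --pt "-0.003 0 0 -1.45 -1" --pt "-0.0033 0 0 -1.595 -1" --pt "-0.0036 0 0 -1.74 -1"

```text
time: 17.4
ee_pos: [0.6344, 0.1534, 0.1171]
tcp_rot: [-153.1, 71.9, 3.4]
wrist_force: [0.9, 1.4, 1.6]
opening: 0.051
```

Request:
apply_moves --pt "-0.001 0 0 0 -1" --pt "-0.002 0 0 0 -1" --pt "-0.003 0 0 0 -1"

```text
time: 17.7
ee_pos: [0.6334, 0.1532, 0.1198]
tcp_rot: [-153.0, 71.9, 3.3]
wrist_force: [0.8, 0.2, -0.9]
opening: 0.0511
```

```bash
python3 -c "
from h import *
shift(T-.071*A,[0,1,0])
o,p,R=pose();print((R.T@o['wrist_force']).round(1),(R.T@o['torque']).round(2))"
```

```text
t 17.7 p [0.6334 0.1532 0.1198] q [  15.5   -1.5   -7.1   66.7   -3.7 -141.4] 
R [[0.31, -0.379, -0.872], [0.018, -0.914, 0.404], [-0.951, -0.141, -0.276]] 
shift [ 0.0175 -0.0009 -0.0026] roll -0.41638809045170966 F [ 0.8  0.2 -0.9] T [0.03 0.36 0.03] open 0.0511
[ 1.1 -0.3 -0.4] [-0.01 -0.34  0.11]
```

Request:
apply_moves --pt "-0.002 0 0 0 -1" --pt "-0.004 0 0 0 -1" --pt "-0.007 0 0 0 -1" --pt "-0.011 0 0 0 -1" --pt "-0.016 0 0 0 -1" --pt "-0.022 0 0 0 -1" --pt "-0.03 0 0 0 -1" --pt "-0.05 0 0 0 -1" --pt "-0.08 0 0 0 -1" --pt "-0.12 0 0 0 -1" --pt "-0.12 0 0 0 -1"

```text
time: 18.8
ee_pos: [0.597, 0.1515, 0.2412]
tcp_rot: [-152.6, 71.4, 3.7]
wrist_force: [1.4, -0.3, 0.2]
opening: 0.0506
```

```bash
python3 -c "
from h import *
shift([.60,-.19,.26],[0,1,0])
o,p,R=pose();print((R.T@o['wrist_force']).round(1),(R.T@o['torque']).round(2))
c=cams.camera('scene')
i=cv2.resize(c['frame'][80:230,330:480],(600,600),interpolation=2);cv2.imwrite('pics/f8.png',cv2.convertScaleAbs(i,alpha=1.8))"
```

```text
t 18.8 p [0.597  0.1515 0.2412] q [  16.3   -5.3    2.5   79.7   -4.  -140.6] 
R [[0.318, -0.378, -0.869], [0.02, -0.914, 0.405], [-0.948, -0.147, -0.283]] 
shift [-0.0238  0.3083 -0.1462] roll -0.4169420326176887 F [ 1.4 -0.3  0.2] T [-0.01  0.29  0.06] open 0.0506
[ 0.2 -0.2 -1.4] [-0.05 -0.27  0.11]
```

View pics/f8.png

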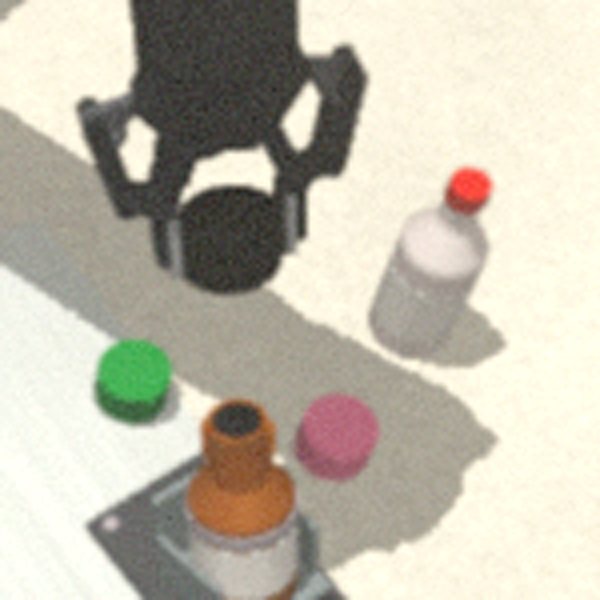

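The cap is in the fingers at panel (225,240) and the jar's neck is open at (240,420). Next I'll retract towards the base, where the opposite joint limit should bring the tool upright again.

```bash
python3 -c "
from h import *
shift([.42,.01,.36])"
```

```text
t 18.85 p [0.5969 0.1514 0.2381] q [  16.3   -5.2    2.3   79.6   -4.  -140.6] 
R [[0.315, -0.378, -0.87], [0.02, -0.914, 0.405], [-0.949, -0.145, -0.281]] 
shift [-0.1742  0.1786  0.0625] roll None F [-0.1 -0.7 -1.4] T [-0.04  0.34  0.05] open 0.0506
```

Request:
apply_moves --pt "-0.04 0.01 0 0.1 -1" --pt "-0.08 0.03 0.01 0.2 -1" --pt "-0.11 0.06 0.02 0.3 -1" --pt "-0.14 0.09 0.03 0.4 -1" --pt "-0.16 0.12 0.04 0.5 -1" --pt "-0.174 0.15 0.05 0.6 -1" --pt "-0.174 0.179 0.062 0.7 -1" --pt "-0.174 0.179 0.062 0.7 -1"

```text
time: 19.65
ee_pos: [0.4184, 0.0078, 0.36]
tcp_rot: [-112.5, 71.5, 3.4]
wrist_force: [0.4, -0.5, -0.3]
opening: 0.0503
```

```bash
python3 -c "
from h import *
shift([.2,.01,.3])"
```

```text
t 19.65 p [0.4184 0.0078 0.36  ] q [   0.3  -25.1    1.4   98.     1.  -115.4] 
R [[0.316, -0.852, -0.417], [0.019, -0.434, 0.901], [-0.949, -0.293, -0.121]] 
shift [-0.0121  0.2027  0.1004] roll None F [ 0.4 -0.5 -0.3] T [0.03 0.28 0.03] open 0.0503
```

Request:
apply_moves --pt "-0.015 0.04 0.02 0 -1" --pt "-0.03 0.08 0.04 0 -1" --pt "-0.045 0.12 0.06 0 -1" --pt "-0.06 0.16 0.08 0 -1"

```text
time: 20.05
ee_pos: [0.2284, 0.0094, 0.3598]
tcp_rot: [-112.6, 71.6, 3.4]
wrist_force: [-0.3, 0.1, 0.2]
opening: 0.0503
```

```bash
python3 -c "
from h import *
shift([.2,.01,.36])"
```

```text
t 20.05 p [0.2284 0.0094 0.3598] q [   1.5  -46.    -7.4  110.2    0.6 -114.4] 
R [[0.315, -0.852, -0.418], [0.019, -0.435, 0.9], [-0.949, -0.292, -0.121]] 
shift [-0.0091  0.0238  0.0124] roll None F [-0.3  0.1  0.2] T [-0.07  0.4  -0.03] open 0.0503
```

Request:
apply_moves --pt "-0.05 0.13 0.06 0 -1" --pt "-0.05 0.13 0.06 0 -1"

```text
time: 20.25
ee_pos: [0.1536, 0.0063, 0.387]
tcp_rot: [-112.1, 73.5, 4.0]
wrist_force: [0.5, 0.3, -0.9]
opening: 0.0508
```

```bash
python3 -c "
from h import *
shift([.2,.01,.36])"
```

```text
t 20.25 p [0.1536 0.0063 0.387 ] q [-1.000e-01 -4.840e+01 -2.600e+00  1.194e+02  1.200e+00 -1.160e+02] 
R [[0.283, -0.86, -0.425], [0.02, -0.437, 0.899], [-0.959, -0.263, -0.107]] 
shift [ 0.039  -0.0344 -0.0135] roll None F [ 0.5  0.3 -0.9] T [-0.03  0.25 -0.  ] open 0.0508
```

Request:
apply_moves --pt "0.1 0.08 0.04 0 -1" --pt "0.1 0.08 0.04 0 -1"

```text
time: 20.45
ee_pos: [0.1598, 0.0035, 0.3568]
tcp_rot: [-110.7, 76.1, 5.6]
wrist_force: [0.7, 0.1, 0.1]
opening: 0.0507
```

```bash
python3 -c "
from h import *
shift([.2,.01,.36])"
```

```text
t 20.45 p [0.1598 0.0035 0.3568] q [  -2.8  -48.4   -6.7  118.1    2.  -118.8] 
R [[0.239, -0.87, -0.432], [0.023, -0.44, 0.898], [-0.971, -0.224, -0.085]] 
shift [ 0.0066 -0.0385 -0.0118] roll None F [0.7 0.1 0.1] T [ 0.03  0.24 -0.05] open 0.0507
```

Request:
apply_moves --pt "0.11 0.04 0.03 0 -1" --pt "0.11 0.04 0.03 0 -1"

```text
time: 20.65
ee_pos: [0.1842, 0.0124, 0.3042]
tcp_rot: [-110.1, 78.6, 6.2]
wrist_force: [1.1, 0.1, -0.1]
opening: 0.0509
```

Request:
apply_moves --pt "0.11 0.04 0.03 0 -1" --pt "0.11 0.04 0.03 0 -1"

```text
time: 20.85
ee_pos: [0.2039, 0.0264, 0.2425]
tcp_rot: [-110.7, 81.0, 5.6]
wrist_force: [0.5, 0.0, -0.7]
opening: 0.0509
```

```bash
python3 -c "
from h import *
shift([.2,.01,.36])"
```

```text
t 20.85 p [0.2039 0.0264 0.2425] q [   8.   -48.4  -21.6  107.8   -0.4 -108.4] 
R [[0.156, -0.885, -0.439], [0.015, -0.442, 0.897], [-0.988, -0.146, -0.055]] 
shift [-0.1169 -0.0064 -0.0195] roll None F [ 0.5  0.  -0.7] T [-0.04  0.18  0.01] open 0.0509
```

Request:
apply_moves --pt "0.024 0.094 0.046 0 -1" --pt "0.024 0.094 0.046 0 -1"

```text
time: 21.05
ee_pos: [0.1739, 0.0404, 0.2425]
tcp_rot: [-116.1, 83.9, 0.2]
wrist_force: [1.1, 0.1, 0.3]
opening: 0.051
```

Request:
apply_moves --pt "0.07 0.06 0.03 0 -1" --pt "0.07 0.06 0.03 0 -1"

```text
time: 21.25
ee_pos: [0.1644, 0.0612, 0.2014]
tcp_rot: [-134.2, 86.2, -17.9]
wrist_force: [0.7, 0.4, -0.4]
opening: 0.0507
```

```bash
python3 -c "
from h import *
shift([.2,.01,.36])"
```

```text
t 21.25 p [0.1644 0.0612 0.2014] q [ 25.2 -48.4 -26.2 109.5  -2.6 -91.1] 
R [[0.063, -0.895, -0.442], [-0.02, -0.444, 0.896], [-0.998, -0.048, -0.046]] 
shift [-0.155  -0.0166 -0.069 ] roll None F [ 0.7  0.4 -0.4] T [-0.01  0.04  0.02] open 0.0507
```

Request:
apply_moves --pt "0.06 0.075 -0.03 0 -1" --pt "0.06 0.075 -0.03 0 -1"

```text
time: 21.45
ee_pos: [0.1689, 0.0238, 0.1708]
tcp_rot: [-179.1, 88.0, -62.1]
wrist_force: [1.2, -0.4, -0.9]
opening: 0.0507
```

```bash
python3 -c "
from h import *
shift([.3,.0,.3])"
```

```text
t 21.45 p [0.1689 0.0238 0.1708] q [  11.6  -48.4  -29.8  108.1   -1.9 -105.3] 
R [[0.016, -0.892, -0.453], [-0.03, -0.453, 0.891], [-0.999, -0.001, -0.034]] 
shift [-0.1264 -0.1062 -0.085 ] roll None F [ 1.2 -0.4 -0.9] T [-0.02 -0.03  0.02] open 0.0507
```

Request:
apply_moves --pt "-0.03 -0.025 -0.02 0 -1" --pt "-0.06 -0.05 -0.04 0 -1" --pt "-0.095 -0.08 -0.065 0 -1" --pt "-0.126 -0.106 -0.085 0 -1" --pt "-0.126 -0.106 -0.085 0 -1"

```text
time: 21.95
ee_pos: [0.3044, -0.0005, 0.3007]
tcp_rot: [-179.3, 88.0, -62.4]
wrist_force: [-1.6, -1.0, -1.0]
opening: 0.0506
```

```bash
python3 -c "
from h import *
shift([.6,-.193,.15])"
```

```text
t 21.95 p [ 0.3044 -0.0005  0.3007] q [   1.8  -24.1   -2.4  110.8   -1.8 -115.1] 
R [[0.016, -0.892, -0.453], [-0.03, -0.453, 0.891], [-0.999, -0.0, -0.034]] 
shift [ 0.1612 -0.1763 -0.3002] roll None F [-1.6 -1.  -1. ] T [ 0.    0.06 -0.03] open 0.0506
```

Request:
apply_moves --pt "0 -0.022 -0.036 0 -1" --pt "0 -0.044 -0.075 0 -1" --pt "0 -0.066 -0.112 0 -1" --pt "0.01 -0.088 -0.15 0 -1" --pt "0.02 -0.11 -0.188 0 -1" --pt "0.04 -0.132 -0.225 0 -1" --pt "0.065 -0.15 -0.255 0 -1" --pt "0.1 -0.17 -0.285 0 -1" --pt "0.13 -0.176 -0.3 0 -1" --pt "0.16 -0.176 -0.3 0 -1" --pt "0.16 -0.176 -0.3 0 -1"

```text
time: 23.05
ee_pos: [0.5975, -0.192, 0.1448]
tcp_rot: [166.9, 88.4, -76.1]
wrist_force: [-0.0, 0.5, -0.6]
opening: 0.0506
```

```bash
python3 -c "
from h import *
shift([.6,-.193,.0])
o,p,R=pose()
for n in ('scene','top'):
    c=cams.camera(n);W=pts(c);P=(W-p)@R
    cv2.imwrite(f'pics/{n}9.png',c['frame'])
    # lowest held points seen
    m=(np.hypot(W[...,0]-p[0],W[...,1]-p[1])<.05)&(W[...,2]>.1)&(c['depth']>0)
    print(n,m.sum(),np.percentile(W[m],[0,1,3,50],axis=0).round(3).tolist() if m.sum()>5 else '')
a=cv2.imread('pics/top9.png')[140:240,330:430];b=cv2.imread('pics/scene9.png')[150:330,170:350]
cv2.imwrite('pics/c9.png',cv2.convertScaleAbs(cv2.hconcat([cv2.resize(a,(390,390),interpolation=2),cv2.resize(b,(390,390),interpolation=2)]),alpha=1.7))"
```

```text
t 23.05 p [ 0.5975 -0.192   0.1448] q [ -17.1   14.1   15.2   90.2   -1.4 -134.1] 
R [[0.007, -0.891, -0.454], [-0.028, -0.454, 0.891], [-1.0, 0.006, -0.028]] 
shift [ 0.1448 -0.0027  0.002 ] roll None F [-0.   0.5 -0.6] T [ 0.03  0.01 -0.04] open 0.0506
scene 13132 [[0.549, -0.242, 0.184], [0.562, -0.235, 0.213], [0.575, -0.231, 0.248], [0.627, -0.197, 0.629]]
top 2345 [[0.548, -0.24, 0.232], [0.55, -0.236, 0.636], [0.553, -0.231, 0.643], [0.59, -0.188, 0.663]]
```

View pics/c9.png

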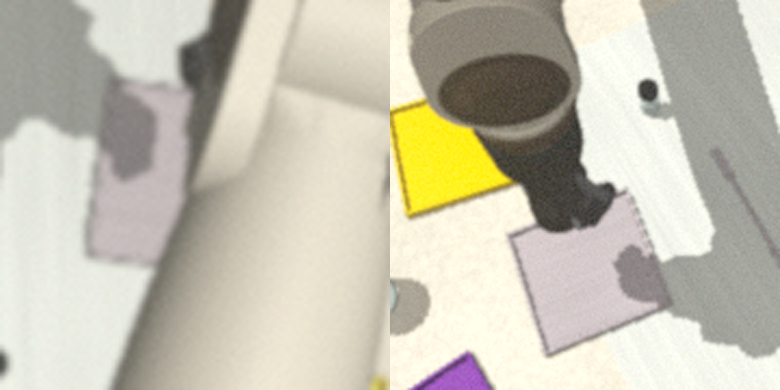

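Held over the tray: the gripper is at panel (575,205), with the steel tray below it. The lowest held point is at z≈0.184, which agrees with the cap underside being 39 mm behind the TCP. Contact should come after about 180 mm.

Request:
apply_moves --pt "0.04 -0.001 0.001 0 -1" --pt "0.08 -0.002 0.002 0 -1" --pt "0.115 -0.003 0.004 0 -1" --pt "0.14 -0.003 0.005 0 -1" --pt "0.155 -0.003 0.005 0 -1" --pt "0.163 -0.003 0.006 0 -1" --pt "0.165 -0.003 0.006 0 -1" --pt "0.165 -0.003 0.006 0 -1"

```text
time: 23.95
ee_pos: [0.6023, -0.1906, -0.0126]
tcp_rot: [-178.8, 88.0, -61.9]
wrist_force: [-0.0, -0.6, -1.1]
opening: 0.0509
```

```bash
python3 -c "
from h import *
shift([.6,-.193,-.035])
o,p,R=pose()
c=cams.camera('scene');W=pts(c)
cv2.imwrite('pics/s10.png',c['frame'])
m=(np.hypot(W[...,0]-p[0],W[...,1]-p[1])<.09)&(c['depth']>0)&(W[...,2]<.06)
d=c['frame'].max(2)<60
print(np.percentile(W[m&d][:,2],[0,1,5,20]).round(4))
cv2.imwrite('pics/c10.png',cv2.convertScaleAbs(cv2.resize(c['frame'][210:330,210:330],(600,600),interpolation=2),alpha=1.8))"
```

```text
t 23.95 p [ 0.6023 -0.1906 -0.0126] q [ -16.8   15.4   -0.7   72.4   -1.4 -133.8] 
R [[0.016, -0.891, -0.454], [-0.031, -0.454, 0.891], [-0.999, -0.001, -0.035]] 
shift [ 0.0225  0.0032 -0.0003] roll None F [-0.  -0.6 -1.1] T [-0.01 -0.04  0.03] open 0.0509
[0.005  0.0162 0.0324 0.0454]
```

View pics/c10.png

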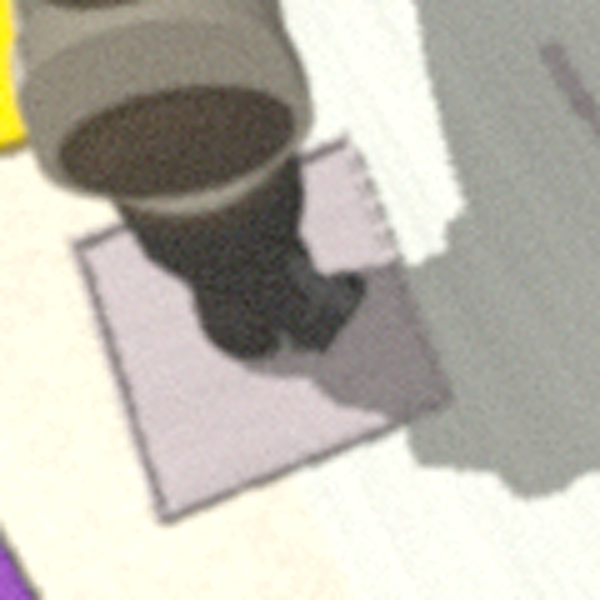

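The cap is inside the tray outline at about panel (240,350) and some 20 mm above the floor. I'll lower in small steps and watch the force.

Request:
apply_moves --pt "0.004 0.001 0 0 -1" --pt "0.008 0.001 0 0 -1" --pt "0.012 0.001 0 0 -1" --pt "0.014 0.001 0 0 -1" --pt "0.014 0.001 0 0 -1" --newtons 30

```text
time: 24.5
ee_pos: [0.6014, -0.1915, -0.027]
tcp_rot: [-179.7, 88.0, -62.7]
wrist_force: [0.5, -0.3, -0.5]
opening: 0.0508
```

Request:
apply_moves --pt "0.001 0 0 0 -1" --pt "0.002 0 0 0 -1" --pt "0.003 0 0 0 -1" --pt "0.003 0 0 0 -1"

```text
time: 24.9
ee_pos: [0.6014, -0.1916, -0.0301]
tcp_rot: [-179.7, 88.0, -62.7]
wrist_force: [-0.8, -0.6, 0.3]
opening: 0.0506
```

Request:
apply_moves --pt "0.001 0 0 0 -1" --pt "0.002 0 0 0 -1" --pt "0.002 0 0 0 -1"

```text
time: 25.2
ee_pos: [0.6013, -0.1916, -0.0323]
tcp_rot: [179.8, 88.1, -63.2]
wrist_force: [0.1, -0.6, -0.3]
opening: 0.0507
```

Request:
apply_moves --pt "0.0007 0 0 0 -1" --pt "0.0015 0 0 0 -1" --pt "0.0015 0 0 0 -1"

```text
time: 25.5
ee_pos: [0.6015, -0.1917, -0.0333]
tcp_rot: [-179.6, 88.0, -62.6]
wrist_force: [-0.7, 0.6, 3.8]
opening: 0.0508
```

Request:
apply_moves --pt "0.0005 0 0 0 -1" --pt "0.001 0 0 0 -1" --pt "0.001 0 0 0 -1"

```text
time: 25.8
ee_pos: [0.6015, -0.1918, -0.0335]
tcp_rot: [-179.0, 88.0, -62.0]
wrist_force: [-3.6, 0.8, 8.0]
opening: 0.0508
```

Request:
apply_moves --pt "0.0005 0 0 0 -1" --pt "0.001 0 0 0 -1" --pt "0.001 0 0 0 -1"

```text
time: 26.1
ee_pos: [0.6016, -0.1919, -0.0335]
tcp_rot: [-178.4, 88.0, -61.4]
wrist_force: [-4.2, 0.3, 9.9]
opening: 0.0508
```

Contact came at the predicted height with about 8–10 N. I'll open gradually, then withdraw straight up.

Request:
apply_moves --pt "-0.0005 0 0 0 0.25" --pt "-0.0005 0 0 0 0.3" --pt "-0.0005 0 0 0 0.4" --pt "-0.0005 0 0 0 0.5" --pt "-0.0005 0 0 0 0.6" --pt "-0.0005 0 0 0 0.7" --pt "-0.0005 0 0 0 0.7"

```text
time: 26.8
ee_pos: [0.6016, -0.1918, -0.0331]
tcp_rot: [-178.4, 88.0, -61.4]
wrist_force: [0.2, 0.2, -0.8]
opening: 0.0725
```

Request:
apply_moves --pt "-0.01 0 0 0 0.7" --pt "-0.025 0 0 0 0.7" --pt "-0.05 0 0 0 0.7" --pt "-0.09 0 0 0 0.7" --pt "-0.13 0 0 0 0.7" --pt "-0.17 0 0 0 0.7" --pt "-0.2 0.04 0.02 0 0.7" --pt "-0.2 0.08 0.04 0 0.7" --pt "-0.2 0.12 0.06 0 0.7" --pt "-0.2 0.16 0.08 0 0.7" --pt "-0.2 0.2 0.1 0 0.7" --pt "-0.2 0.2 0.1 0 0.7"

```text
time: 28.0
ee_pos: [0.3711, -0.1872, 0.1656]
tcp_rot: [-176.4, 87.8, -59.5]
wrist_force: [0.3, -0.3, 0.8]
opening: 0.0724
```

```bash
python3 -c "
from h import *
o=bot.get_obs();print(o['time'],o['ee_pos'],o['opening'],o['wrist_force'])
c=cams.camera('scene');W=pts(c);c2=cams.camera('top');W2=pts(c2)
for cc,w in ((c,W),(c2,W2)):
    g=cc['frame'].max(2)
    m=(abs(w[...,0]-.6)<.06)&(abs(w[...,1]+.19)<.06)&(w[...,2]>.025)&(w[...,2]<.06)
    q=w[m];print(m.sum(),q.mean(0).round(4),q.min(0).round(3),q.max(0).round(3))
    t=q[q[:,2]>np.percentile(q[:,2],40)];n=np.linalg.svd(t-t.mean(0))[2][2];print('normal',n.round(3))
    r={}
    for t in ('vial','spatula','washbottle','beaker','cap'):
        n='scene' if cc is c else 'top'
        for d in cams.spot_in(t,n)[:3]: print(n,t,round(d['confidence'],2),np.round(d['rect']).tolist())
a=c2['frame'][110:300,160:500];b=c['frame'][210:330,210:330]
cv2.imwrite('pics/c11.png',cv2.convertScaleAbs(cv2.hconcat([cv2.resize(a,(430,240)),cv2.resize(b,(240,240),interpolation=2)]),alpha=1.7))"
```

```text
28.0 [ 0.37108494 -0.18719964  0.16560878] 0.07235336939402477 [ 0.28242432 -0.3257526   0.82294121]
391 [ 0.6035 -0.191   0.0359] [ 0.575 -0.216  0.025] [ 0.628 -0.165  0.041]
normal [-0.002  0.001 -1.   ]
scene vial 0.68 [286.0, 189.0, 298.0, 203.0]
scene vial 0.21 [247.0, 260.0, 272.0, 285.0]
scene spatula 0.74 [353.0, 181.0, 420.0, 258.0]
scene spatula 0.67 [320.0, 221.0, 357.0, 278.0]
scene washbottle 0.66 [421.0, 121.0, 454.0, 167.0]
scene beaker 0.79 [134.0, 268.0, 173.0, 299.0]
scene cap 0.91 [248.0, 260.0, 268.0, 287.0]
scene cap 0.86 [404.0, 180.0, 425.0, 201.0]
scene cap 0.62 [352.0, 164.0, 375.0, 186.0]
228 [ 0.6019 -0.1888  0.0359] [ 0.576 -0.215  0.028] [ 0.627 -0.164  0.045]
normal [-0.034  0.021 -0.999]
top washbottle 0.83 [177.0, 193.0, 207.0, 212.0]
top beaker 0.8 [445.0, 205.0, 466.0, 224.0]
top cap 0.79 [251.0, 211.0, 267.0, 230.0]
top cap 0.6 [373.0, 178.0, 388.0, 194.0]
top cap 0.56 [222.0, 178.0, 241.0, 196.0]
```

View pics/c11.png

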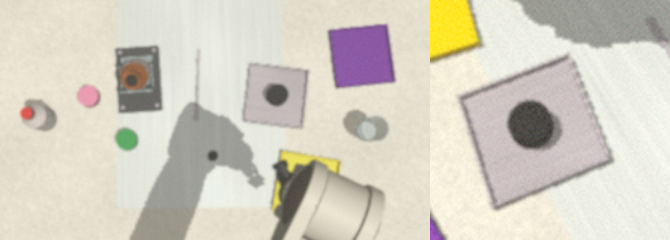

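The cap stands flat in the centre of the steel tray: panel (276,95) in the top view, top face at z≈0.036, normal vertical. The other things are where they were and the gripper is clear, so I'm handing in.

```bash
python3 -c "
from h import *
print(bot.job_done())"
```

```text
the job is handed in; nothing more can be done
None
```

The black cap is unscrewed from the jar and lies open side down, flat near the centre of the steel tray's floor. I handed the job in at about 28 s of the 67 s allowed.

- **Unscrewing:** I turned the cap about 416° counter-clockwise in two strokes with one regrip, following the thread's rise. It then lifted off along the jar's axis with only about 1 N, so nothing was forced.
- **Tool angle:** The moves could not tilt the tool directly. I pushed against the reach limits to lean it about 18° for the jar, then to bring it back to within about 2° of upright for placing.
- **Setting down:** The cap met the tray floor at the predicted height with at most about 10 N before I let go.

**Last checks:**
- The cap's top face is at z ≈ 0.036 m, which is the floor plus the cap's height.
- Its normal is vertical in the scene camera and about 2° off in the top camera, which is within noise.
- The cap's centre is at about (0.602, -0.190).
- The bystanders show where they were before. The top-view detector missed the vial and the spatula, but both are visible in the picture and the scene camera found them.
- The gripper is clear of everything, with its force near zero.

**Disagreements:**
- The reported TCP lay about 40 mm ahead of the visible finger tips, so I set the grasp depth from the images.
- While I was tilting the tool, joint 3 read 70.8° at its 70.77° limit. That is within rounding and reading noise, but I could not rule out a tiny overshoot.

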